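# Lid on the steamer tier that holds the corn

### The arm

A 6-joint arm with a two-finger parallel gripper is mounted at the origin on the work surface. World frame = base frame: x ahead of the robot, y to its left, z up, the work surface at z = 0. Lengths are in m, angles in rad, forces in N, time in s.
With the tool pointing down it reaches from about 0.35 to 0.775 m from the base axis. Payload 7.3 kg.
Tool frame: the origin (TCP) lies midway between the tips of the shut fingers; the grasp point (between the pads) lies 19 mm behind it (robot.tcp_to_grasp is the distance from the TCP to the grasp point, in m); z points along the fingers, y is the line along which they close (so a half turn about z gives the same grasp; the last joint's range is limited). The gripper opens to 92 mm and grips with 3 to 60 N. Pads are 19 mm wide; open, the fingers measure 130 mm over their backs; the gripper's body (75 mm by 190 mm) begins 47 mm behind the grasp point.
Start: joints at [1.032, 0.342, 1.524, -0, 1.275, -0.146], TCP at [0.201, 0.485, 0.227] pointing down, gripper open.
Joint ranges: [-2.53, 2.53], [-0.77, 2.02], [0.04, 2.7], [-1, 4.14], [0.28, 2.66], [-3.11, 3.11]. Speed limits (rad/s): [2.57, 2.57, 3.14, 3.14, 3.14, 3.14].

### API

Orientations are given as [roll, pitch, yaw] about the fixed x, y, z axes, in that order (R = Rz(yaw) Ry(pitch) Rx(roll)).
In Python, from cell import readout, cams, ticket, robot gives the robot as it stands. The module is installed in compiled form; this text tells all that it offers.
- The arm moves only by the tool jog_arm, never from a script. Its argument "plan" is a list of rows, each a list of 5 numbers: the shift along the world's x, y, z each as a share of 0.08 m, from -1 to 1, then the turn about the world's z as a share of 90 degrees, from -1 to 1, then the opening, from -1 (shut) to 1 (fully open). A call has 1 to 12 rows; each row is the pose to reach, as a shift and turn from the pose commanded when the call began; what a row does not reach only later rows make up. A row lasts 1/10 s, in which the tool goes at most 50 mm and 8.59 degrees, less where a joint would pass 70% of its speed; a pose out of reach is approached as far as the arm can. A call with a number of a shift or a turn outside -1 to 1 is refused whole. A call with a gripper value outside its range is refused whole. The fingers move at their own pace and stop on an object; "squeeze" is the grip in N (left out, the last holds). Time passes only in rows, so rows that repeat a pose let the fingers close. It gives the time, the measured TCP pose, the force, the opening and the grip force at its end, in the units of the state.
- readout.observe(): the state, without advancing time (a new reading comes with each control period).
- cams.read_camera(name): name is "scene" or "top" or "wrist"; returns the picture (480x640x3 uint8, blue, green, red); there is no depth.
- cams.calibration(name): a dict with "K" (3x3 intrinsics, pixels), "world_from_camera" (4x4, takes a point from camera to world coordinates). Camera axes: x right, y down, z forward; pixel columns grow to the right and rows downward; lengths in m; the calibration is good to about 2 mm. A picture is of the moment at which its call begins: read the wrist's pose just before it. calibration takes no time and is no camera call; for the wrist camera it gives the pose at the moment of the call.
- ticket.hand_in(): hands the job in; it is judged then, once.
The state is a dict: "time": time; "qpos": joint angles; "qvel": joint speeds; "joint_efforts": joint torques, N m; "tool_pos": TCP position; "tool_rot": TCP orientation; "contact_force": force on the tool from outside, world axes, zero at the start; "torque": the same for the moment, N m; "opening": finger opening in m; "grip_force": force on a finger pad.
Only numpy, scipy, OpenCV 4.12 (cv2) and the standard library are available. Lean on these libraries where they do the work, as an engineer would, in place of code of your own. Each camera call takes 0.05 s, during which the arm holds its last target. There are 200 camera calls.

### The job

Two open steamer tiers stand on the tray; one holds a corn cob, the other only an upturned cup. Pick up the steamer lid by its knob and set it, lowered rather than dropped, on the tier with the corn, so that it sits level with its lip inside the rim. Leave the tiers and the corn where they are, and let go of the lid.

Things in the scene. Friction and masses are not known exactly. Their poses are not given: they have to be found in the camera images.
- lid: Round aluminium steamer lid, 172 mm across, right way up on the table to the robot's right, 0.2 to 0.4 kg. Origin: centre of its underside, z up. Above the origin on its axis: lip 120 mm in diameter (114 at the bottom) from z 0 to 8 mm; 172 mm rim, z 8 to 11; cone up to z 16 at the centre; thin stem; black cylindrical knob 32 mm in diameter, z 22 to 52.
- tier_a: One of two like open aluminium steamer tiers on a cream tray (8 mm floor): round, 150 mm outside, 140 inside, 70 high, floor 4 mm thick, wire handles on its +x and -x sides out to 95 mm from the axis; loose, 0.4 kg. Origin: centre of its underside, z up. A seated lid's rim rests on the tier's rim, lid origin 62 mm above tier origin, lip with 10 mm play all round. Either tier may hold the corn.
- tier_b: The other open tier on the tray, the same in every respect as tier_a. (A third, empty tier lies upside down off the tray and is not used.)
- cob: Yellow corn cob, 104 mm long, 42 mm thick, lying along its x axis on the floor of one of the two tiers, within 25 mm of that tier's axis; it stays below a seated lid. Origin: centre of its underside. In the other tier stands an upturned clay cup, 62 mm wide, 40 mm high.
Not all that is in view belongs to the job. Leave any green or turquoise look-alike of the lid alone.

How it is judged:
By the outcome, as a careful person would: the job done as asked, in the order asked, and still so for the second after the job is handed in, with the robot touching nothing.
It also fails if it takes over 38 s, if anything falls off the work surface, if the arm or the gripper's body presses on something with over 40 N, if the wrist force passes 120 N, or if a joint passes its speed limit or range.

## Working session

There is one attempt and no reset: what is moved stays moved. The work goes in short steps, Python scripts to look and compute and a tool call to move; the robot and the scene stay as the last step left them, time stands still between calls to the robot, and variables do not carry over. Pictures are saved under pics/ and viewed, at most 10 in all, crops included, and the job is handed in when it is done.

Besides the shell and the picture viewer there is one more tool, called after ">>>" as a command line: name --pt "numbers of a row" for each row, then --argument value for the rest. jog_arm: Moves the arm, as the interface text tells. Shift numbers are shares of 0.08 m and turn numbers shares of 90 degrees, none past 1 either way. Its arguments: {"type":"object","properties":{"plan":{"type":"array"},"squeeze":{"type":"number"}},"required":["plan"]}

```bash
mkdir -p pics; cat > h.py <<'E'
import numpy as np, cv2
from cell import readout, cams, ticket, robot
def ray(name,u,v,z,cal=None):
    c=cal or cams.calibration(name); K=np.array(c["K"]);T=np.array(c["world_from_camera"])
    d=T[:3,:3]@np.linalg.solve(K,[u,v,1.]); o=T[:3,3]
    return o+d*(z-o[2])/d[2]
def proj(name,p):
    c=cams.calibration(name); K=np.array(c["K"]);T=np.linalg.inv(np.array(c["world_from_camera"]))
    q=K@(T[:3,:3]@np.array(p)+T[:3,3]); return q[:2]/q[2]
E
python3 - <<'E'
from h import *
for n in("top","scene"):
    cv2.imwrite(f"pics/{n}0.png",cams.read_camera(n)); print(n,np.round(cams.calibration(n)["world_from_camera"],3).tolist(),cams.calibration(n)["K"])
o=readout.observe();print(o["time"],o["tool_pos"],o["tool_rot"],o["opening"])
E
```

```text
top [[0.029, -0.987, 0.16, 0.232], [-1.0, -0.03, -0.002, -0.161], [0.006, -0.159, -0.987, 1.317], [0.0, 0.0, 0.0, 1.0]] [[546.88599449   0.         314.87881658]
 [  0.         546.88599449 245.20462445]
 [  0.           0.           1.        ]]
scene [[0.877, 0.292, -0.382, 0.84], [0.48, -0.522, 0.705, -0.922], [0.006, -0.801, -0.598, 0.679], [0.0, 0.0, 0.0, 1.0]] [[447.03128482   0.         322.13527214]
 [  0.         447.03128482 236.28158666]
 [  0.           0.           1.        ]]
0.1 [0.20074251 0.48472992 0.22611504] [-3.14026044e+00 -1.88571125e-04  2.74884272e+00] 0.09163049045243968
```

View pics/top0.png

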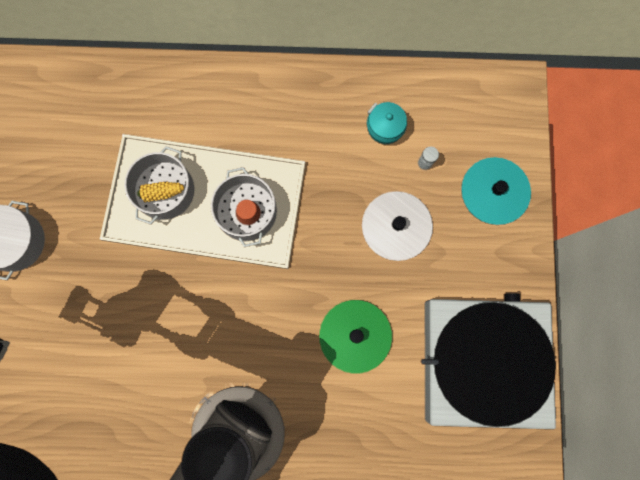

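View pics/scene0.png

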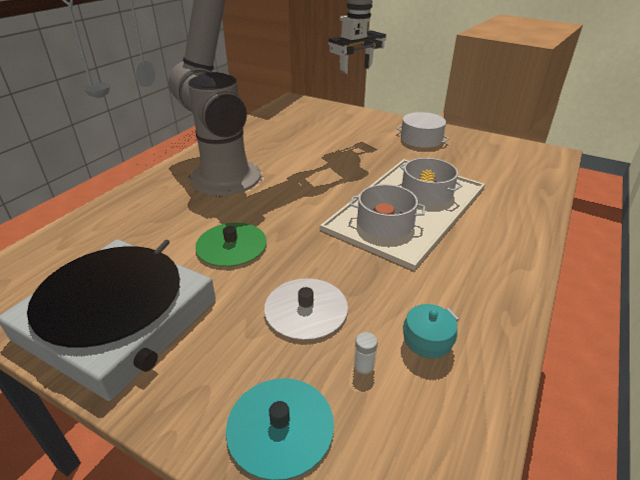

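Top view: three lids: white/aluminium (397,226), green (356,336) and turquoise (496,190). The plain aluminium one fits, because the other two are the coloured look-alikes. The corn is in the tier at (160,187) and the cup in the one at (244,207); the upside-down tier at (5,240) isn't used. I'll confirm these in one crop and measure.

```bash
python3 - <<'E'
from h import *
im=cv2.imread("pics/top0.png")
a=cv2.resize(im[140:235,110:210],None,fx=4,fy=4,interpolation=cv2.INTER_CUBIC)
b=cv2.resize(im[180:275,350:450],None,fx=4,fy=4,interpolation=cv2.INTER_CUBIC)
cv2.imwrite("pics/crop1.png",np.hstack([a,b]))
hsv=cv2.cvtColor(im,cv2.COLOR_BGR2HSV)
m=((hsv[...,1]<45)&(hsv[...,2]>120)).astype(np.uint8); k=np.zeros_like(m);k[180:275,355:440]=1;m*=k
c=max(cv2.findContours(m,0,1)[0],key=cv2.contourArea); e=cv2.fitEllipse(cv2.convexHull(c)); print("lid",e,ray("top",*e[0],.011))
d=((hsv[...,2]<60)&(k>0)).astype(np.uint8); c=max(cv2.findContours(d,0,1)[0],key=cv2.contourArea)
M=cv2.moments(c);u=(M["m10"]/M["m00"],M["m01"]/M["m00"]);print("knob",u,cv2.boundingRect(c),ray("top",*u,.037))
# scene: knob
s=cv2.imread("pics/scene0.png");hs=cv2.cvtColor(s,cv2.COLOR_BGR2HSV)
d=(hs[...,2]<60).astype(np.uint8);d[:,:280]=0;d[:,335:]=0;d[:280]=0;d[325:]=0
c=max(cv2.findContours(d,0,1)[0],key=cv2.contourArea);M=cv2.moments(c);u=(M["m10"]/M["m00"],M["m01"]/M["m00"]);print("knob sc",u,ray("scene",*u,.040))
y=cv2.inRange(hsv,(18,120,120),(32,255,255));y[:150]=0;y[220:]=0;y[:,:125]=0;y[:,195:]=0
M=cv2.moments(y,True);u=(M["m10"]/M["m00"],M["m01"]/M["m00"]);print("cob",u,ray("top",*u,.045))
E
```

```text
lid ((396.86126708984375, 225.68411254882812), (68.12073516845703, 70.48058319091797), 112.3050308227539) [ 0.49752997 -0.36172227  0.011     ]
knob (398.97435897435895, 223.04700854700855) (393, 217, 13, 13) [ 0.49882504 -0.36275052  0.037     ]
knob sc (305.63252032520325, 300.8065040650406) [ 0.50722144 -0.37394598  0.04      ]
cob (159.28615384615384, 190.5876923076923) [0.55871762 0.21223727 0.045     ]
```

View pics/crop1.png

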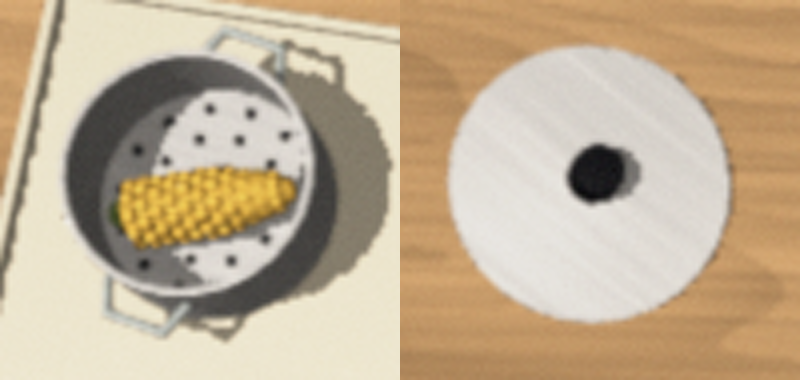

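The crop confirms it: the corn tier's rim is centred near (157.6,183.5), and the plain aluminium lid with the black knob near (397,226). I'll start toward the corn tier so the wrist camera can check it on the way.

>>> jog_arm --pt "1 -1 0 0 1" --pt "1 -1 0 0 1" --pt "1 -1 0 0 1" --squeeze 20

```text
time: 0.4
tool_pos: [0.2831, 0.4024, 0.2264]
tool_rot: [-3.14, 0.001, 2.746]
contact_force: [-0.6, 0.2, 0.7]
opening: 0.0917
grip_force: 0.0
```

```bash
python3 - <<'E'
from h import *
from scipy.spatial.transform import Rotation as R
o=readout.observe();print(o["time"],o["tool_pos"],o["tool_rot"],o["qpos"])
T=np.array(cams.calibration("wrist")["world_from_camera"]);print(np.round(T,3));print(R.from_euler("xyz",o["tool_rot"]).inv().apply(T[:3,3]-o["tool_pos"]))
print("tier rim top",ray("top",157.6,183.5,.078))
E
```

```text
0.4 [0.28305069 0.40236477 0.22636213] [-3.14010081e+00  8.92880135e-04  2.74614952e+00] [ 8.02715061e-01  2.82635305e-01  1.61112622e+00 -1.44917895e-03
  1.24889583e+00 -3.72178254e-01]
[[ 0.386  0.894  0.229  0.222]
 [ 0.923 -0.373 -0.097  0.428]
 [-0.001  0.249 -0.969  0.384]
 [ 0.     0.     0.     1.   ]]
[ 0.06579472 -0.00017024 -0.15796533]
tier rim top [0.56712358 0.20774391 0.078     ]
```

>>> jog_arm --pt "1 -0.8 0.5 0 1" --pt "1 -0.8 0.5 0 1" --pt "1 -0.8 0.5 0 1"

```text
time: 0.7
tool_pos: [0.3644, 0.3393, 0.2684]
tool_rot: [3.139, 0.003, 2.745]
contact_force: [-0.4, 0.4, -0.4]
opening: 0.0918
grip_force: 0.0
```

>>> jog_arm --pt "1 -0.8 0.5 0 1" --pt "1 -0.8 0.5 0 1" --pt "1 -0.8 0.5 0 1"

```text
time: 1.0
tool_pos: [0.444, 0.2753, 0.3079]
tool_rot: [3.14, 0.003, 2.745]
contact_force: [-0.6, 0.6, 0.4]
opening: 0.0919
grip_force: 0.0
```

>>> jog_arm --pt "1 -0.8 0 0 1" --pt "1 -0.8 0 0 1" --pt "1 -0.8 0 0 1" --pt "1 -0.8 0 0 1" --pt "1 -0.8 0 0 1"

```text
time: 1.5
tool_pos: [0.5198, 0.2143, 0.3063]
tool_rot: [-3.141, -0.002, 2.75]
contact_force: [0.1, 0.7, -0.8]
opening: 0.0917
grip_force: 0.0
```

```bash
python3 - <<'E'
from h import *
import json
o=readout.observe();cal=cams.calibration("wrist");im=cams.read_camera("wrist");cv2.imwrite("pics/w1.png",im)
json.dump({k:np.array(v).tolist() for k,v in cal.items()},open("w1.json","w"))
print(o["time"],o["tool_pos"],o["tool_rot"]);print(proj("wrist",[.567,.208,.078]))
E
```

```text
1.5 [0.51975462 0.21431723 0.30628316] [-3.14148079e+00 -1.55715829e-03  2.74984188e+00]
[326.52255782 246.39894658]
```

View pics/w1.png

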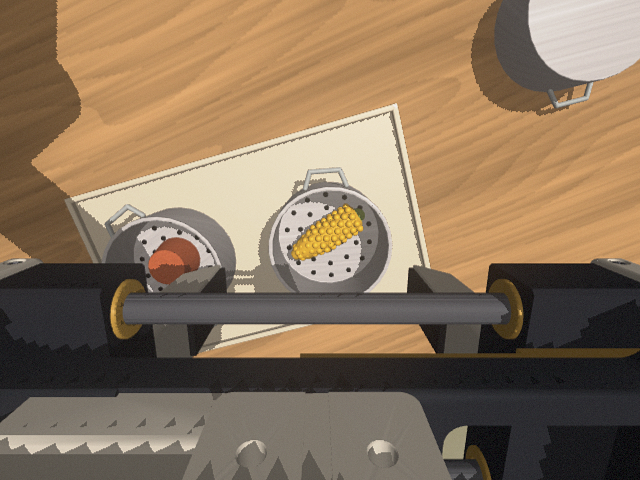

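The wrist view shows the corn tier rim at about cols 269–391, top at row 183, close to the predicted centre (326,246). I'll fit the rim in both views.

```bash
cat > rim.py <<'E'
from h import *
import json
from scipy.optimize import least_squares
w=json.load(open("w1.json"))
def P(cal,p):
    K=np.array(cal["K"]);T=np.linalg.inv(np.array(cal["world_from_camera"]));q=K@(T[:3,:3]@p+T[:3,3]);return q[:2]/q[2]
for n,f,cal in(("wrist","pics/w1.png",w),("top","pics/top0.png",cams.calibration("top"))):
    im=cv2.imread(f); g=cv2.cvtColor(im,cv2.COLOR_BGR2GRAY).astype(np.float32)
    c0=np.array([.567,.208])
    for it in range(3):
        pts=[]
        rs=np.arange(.058,.084,.0005)
        for a in np.radians(np.arange(0,360,4)):
            uv=np.array([P(cal,np.r_[c0+r*np.array([np.cos(a),np.sin(a)]),.078]) for r in rs],np.float32)
            if n=="wrist" and uv[:,1].max()>262: continue
            pr=cv2.remap(g,uv[:,0][None],uv[:,1][None],1)[0]
            d=np.gradient(cv2.GaussianBlur(pr[None],(5,1),0)[0]); i=d.argmax()   # dark inside -> bright rim
            if d[i]>2 and 0<i<len(rs)-1: pts.append(c0+rs[i]*np.array([np.cos(a),np.sin(a)]))
        pts=np.array(pts)
        s=least_squares(lambda q:np.hypot(*(pts-q[:2]).T)-q[2],[*c0,.07],loss="soft_l1",f_scale=.0015)
        c0=s.x[:2]
    r=np.abs(s.fun);print(n,len(pts),np.round(s.x,4),"med res",np.median(r))
E
python3 rim.py
```

```text
wrist 54 [0.5614 0.213  0.0689] med res 0.00164256020691763
top 85 [0.5699 0.2125 0.0695] med res 0.000475508440033634
```

```bash
cat >> rim.py <<'E'
print("eye wrist",ray("",330,245,.078,w))
A=[]
for n,f,cal,(x,y,sz,k) in(("wrist","pics/w1.png",w,(250,165,150,2.6)),("top","pics/top0.png",cams.calibration("top"),(110,138,98,4))):
    im=cv2.resize(cv2.imread(f)[y:y+sz,x:x+sz],(392,392),interpolation=cv2.INTER_CUBIC);k=392/sz
    for c,col in(((.5614,.213),(0,0,255)),((.5699,.2125),(255,0,0))):
        L=np.array([(P(cal,np.array([c[0]+.075*np.cos(t),c[1]+.075*np.sin(t),.078]))+.5-[x,y])*k for t in np.linspace(0,6.283,80)])
        cv2.polylines(im,[L.astype(int)],True,col,1)
    A.append(im)
cv2.imwrite("pics/rim.png",np.hstack(A))
E
python3 rim.py
```

```text
wrist 54 [0.5614 0.213  0.0689] med res 0.00164256020691763
top 85 [0.5699 0.2125 0.0695] med res 0.000475508440033634
eye wrist [0.56678702 0.21237215 0.078     ]
```

View pics/rim.png

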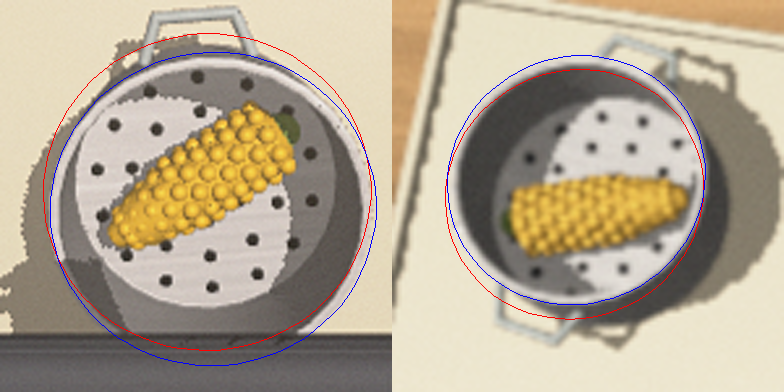

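The blue circle, centre (0.570, 0.2125), fits the rim in both views to within about 2 mm. Now on to the lid.

>>> jog_arm --pt "0 -1 0 0 1" --pt "0 -1 0 0 1" --pt "0 -1 0 0 1"

```text
time: 1.85
tool_pos: [0.5201, 0.1316, 0.3072]
tool_rot: [-3.141, 0.001, 2.747]
contact_force: [0.2, 1.2, 0.4]
opening: 0.0917
grip_force: 0.0
```

>>> jog_arm --pt "0 -1 0 0 1" --pt "0 -1 0 0 1" --pt "0 -1 0 0 1"

```text
time: 2.15
tool_pos: [0.5206, 0.0519, 0.307]
tool_rot: [-3.141, 0.001, 2.747]
contact_force: [-0.5, 1.0, -0.2]
opening: 0.0919
grip_force: 0.0
```

>>> jog_arm --pt "0 -1 0 0 1" --pt "0 -1 0 0 1" --pt "0 -1 0 0 1"

```text
time: 2.45
tool_pos: [0.521, -0.0277, 0.3068]
tool_rot: [-3.142, 0.0, 2.747]
contact_force: [-0.4, 0.0, -0.3]
opening: 0.0917
grip_force: 0.0
```

>>> jog_arm --pt "0 -1 0 0 1" --pt "0 -1 0 0 1" --pt "0 -1 0 0 1"

```text
time: 2.75
tool_pos: [0.5213, -0.1075, 0.3066]
tool_rot: [3.142, 0.0, 2.747]
contact_force: [-0.1, 1.5, -0.3]
opening: 0.0919
grip_force: 0.0
```

>>> jog_arm --pt "0 -1 0 0 1" --pt "0 -1 0 0 1" --pt "0 -1 0 0 1"

```text
time: 3.05
tool_pos: [0.5215, -0.1874, 0.3064]
tool_rot: [3.141, -0.0, 2.747]
contact_force: [0.8, 0.2, -0.6]
opening: 0.0918
grip_force: 0.0
```

>>> jog_arm --pt "0 -1 -0.6 0 1" --pt "0 -1 -0.6 0 1" --pt "0 -1 -0.6 0 1"

```text
time: 3.35
tool_pos: [0.5204, -0.2669, 0.255]
tool_rot: [3.14, -0.006, 2.747]
contact_force: [-0.4, 0.5, 0.0]
opening: 0.0915
grip_force: 0.0
```

>>> jog_arm --pt "-0.3 -1 -0.6 0 1" --pt "-0.3 -1 -0.6 0 1" --pt "-0.3 -1 -0.6 0 1" --pt "-0.3 -1 -0.6 0 1" --pt "-0.3 -1 -0.6 0 1"

```text
time: 3.85
tool_pos: [0.4985, -0.3447, 0.212]
tool_rot: [3.141, 0.002, 2.751]
contact_force: [-0.2, 0.3, 0.2]
opening: 0.0917
grip_force: 0.0
```

```bash
python3 - <<'E'
from h import *
o=readout.observe();im=cams.read_camera("wrist");cv2.imwrite("pics/w2.png",im)
print(o["time"],o["tool_pos"],o["tool_rot"],o["qpos"]);print(proj("wrist",[.498,-.362,.052]),proj("wrist",[.498,-.362,.011]))
for z in(.011,.037,.052):print(z,[np.round(ray("wrist",u,v,z),4)[:2] for u,v in((320,240),(321,240),(320,241))])
E
```

```text
3.85 [ 0.49848493 -0.34473304  0.21203964] [3.14107731e+00 1.75767140e-03 2.75087038e+00] [-7.32001345e-01  5.01840794e-01  1.31221635e+00  1.10688534e-03
  1.32605183e+00 -1.91234326e+00]
[300.1833492  225.91641001] [301.93409931 217.61550378]
0.011 [array([ 0.529 , -0.3533]), array([ 0.5295, -0.3523]), array([ 0.5301, -0.3538])]
0.037 [array([ 0.5224, -0.3509]), array([ 0.5228, -0.3499]), array([ 0.5234, -0.3513])]
0.052 [array([ 0.5185, -0.3495]), array([ 0.5189, -0.3486]), array([ 0.5195, -0.3499])]
```

View pics/w2.png

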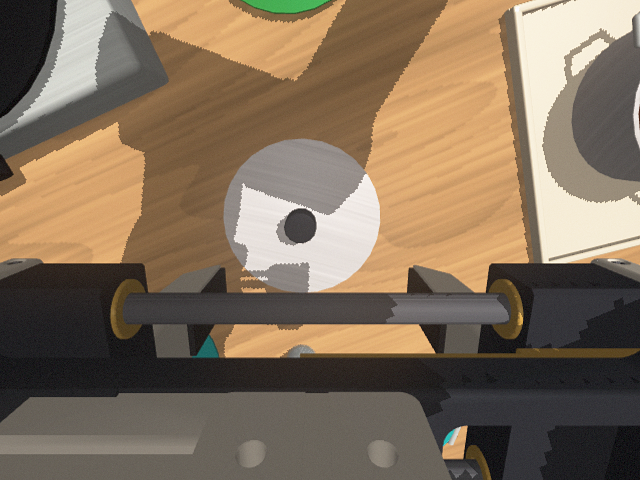

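The knob top is at (301,226), with (300,226) predicted, and the disc centre is at (302,216). The lid is therefore at (0.498, -0.362).

>>> jog_arm --pt "-0.01 -0.22 -1 0 1" --pt "-0.01 -0.22 -1 0 1" --pt "-0.01 -0.22 -1 0 1"

```text
time: 4.2
tool_pos: [0.495, -0.362, 0.1273]
tool_rot: [3.139, -0.007, 2.75]
contact_force: [0.4, -0.2, -0.2]
opening: 0.0919
grip_force: 0.0
```

>>> jog_arm --pt "0 0 -0.5 0 1" --pt "0 0 -0.8 0 1" --pt "0 0 -0.8 0 1" --pt "0 0 -0.8 0 1"

```text
time: 4.6
tool_pos: [0.4975, -0.3646, 0.0691]
tool_rot: [-3.141, 0.003, 2.75]
contact_force: [0.5, -0.2, 0.2]
opening: 0.0922
grip_force: 0.0
```

>>> jog_arm --pt "0 0.03 -0.3 0 1" --pt "0 0.03 -0.57 0 1" --pt "0 0.03 -0.57 0 1" --pt "0 0.03 -0.57 0 1" --pt "0 0.03 -0.57 0 1"

```text
time: 5.1
tool_pos: [0.4974, -0.3631, 0.0236]
tool_rot: [-3.14, 0.004, 2.749]
contact_force: [-1.1, 0.1, 0.1]
opening: 0.0919
grip_force: 0.0
```

>>> jog_arm --pt "0 0 0 0 -1" --pt "0 0 0 0 -1" --pt "0 0 0 0 -1" --pt "0 0 0 0 -1" --pt "0 0 0 0 -1" --pt "0 0 0 0 -1" --pt "0 0 0 0 -1" --pt "0 0 0 0 -1" --squeeze 35

```text
time: 5.9
tool_pos: [0.4961, -0.3621, 0.0211]
tool_rot: [3.141, -0.0, 2.749]
contact_force: [0.1, 2.3, 0.0]
opening: 0.0324
grip_force: 0.5
```

>>> jog_arm --pt "0 0 0 0 -1" --pt "0 0 0 0 -1" --pt "0 0 0 0 -1" --pt "0 0 0 0 -1"

```text
time: 6.3
tool_pos: [0.4961, -0.3621, 0.0211]
tool_rot: [3.141, -0.0, 2.749]
contact_force: [0.0, 0.1, -0.4]
opening: 0.0314
grip_force: 35.0
```

>>> jog_arm --pt "0 0 0.2 0 -1" --pt "0 0 0.5 0 -1" --pt "0 0 0.8 0 -1" --pt "0 0 1 0 -1" --pt "0 0 1 0 -1" --pt "0 0 1 0 -1"

```text
time: 6.9
tool_pos: [0.4958, -0.3619, 0.1004]
tool_rot: [3.141, -0.001, 2.749]
contact_force: [-0.3, -0.0, -3.1]
opening: 0.0316
grip_force: 35.0
```

```bash
python3 - <<'E'
from h import *
o=readout.observe();print(o)
cv2.imwrite("pics/s2.png",cams.read_camera("scene")[150:450,150:550])
E
```

```text
{'time': 6.9, 'qpos': array([-7.55354579e-01,  6.19770834e-01,  1.43074494e+00,  5.11503474e-05,
        1.09200848e+00, -1.93339085e+00]), 'qvel': array([-0.00211862,  0.01997488,  0.01511781, -0.00092259, -0.00028151,
       -0.00153325]), 'joint_efforts': array([ 1.00175696e-02, -5.76975417e+01, -2.38746643e+01, -5.54158632e-02,
        2.80185038e-02, -9.73645911e-04]), 'tool_pos': array([ 0.49576999, -0.36188022,  0.10042361]), 'tool_rot': array([ 3.14121979e+00, -8.54936219e-04,  2.74880917e+00]), 'contact_force': array([-0.34788277, -0.02403155, -3.0874933 ]), 'torque': array([0.01684422, 0.00565938, 0.0290179 ]), 'grip_force': 34.99945878982544, 'opening': 0.031575237126199945}
```

View pics/s2.png

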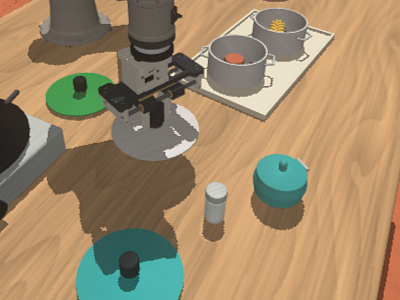

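Lift is good: 3.1 N load and hardly any torque, so the lid hangs level. The crop shows it clear of the table in the gripper at (155,130). Next I carry it to the corn tier.

>>> jog_arm --pt "0 0.2 0.4 0 -1" --pt "0 0.5 0.8 0 -1" --pt "0 0.8 1 0 -1" --pt "0 1 1 0 -1"

```text
time: 7.35
tool_pos: [0.4967, -0.2812, 0.1823]
tool_rot: [-3.141, 0.002, 2.749]
contact_force: [-0.1, -0.7, -3.9]
opening: 0.0314
grip_force: 35.0
```

>>> jog_arm --pt "0 0.35 0 0 -1" --pt "0 0.7 0 0 -1" --pt "0 1 0 0 -1"

```text
time: 7.65
tool_pos: [0.495, -0.2004, 0.1787]
tool_rot: [3.141, -0.004, 2.749]
contact_force: [-0.1, 0.6, -2.9]
opening: 0.0315
grip_force: 35.0
```

>>> jog_arm --pt "0 0.35 0 0 -1" --pt "0 0.7 0 0 -1" --pt "0 1 0 0 -1"

```text
time: 7.95
tool_pos: [0.495, -0.1205, 0.1788]
tool_rot: [3.142, -0.004, 2.749]
contact_force: [1.2, -0.5, -2.7]
opening: 0.0313
grip_force: 35.0
```

>>> jog_arm --pt "0 0.35 0 0 -1" --pt "0 0.7 0 0 -1" --pt "0 1 0 0 -1"

```text
time: 8.25
tool_pos: [0.4949, -0.0406, 0.1789]
tool_rot: [-3.141, -0.004, 2.749]
contact_force: [0.2, -0.4, -3.0]
opening: 0.0312
grip_force: 35.0
```

>>> jog_arm --pt "0.1 0.35 0 0 -1" --pt "0.2 0.7 0 0 -1" --pt "0.3 1 0 0 -1"

```text
time: 8.55
tool_pos: [0.5193, 0.0392, 0.1789]
tool_rot: [-3.14, -0.003, 2.749]
contact_force: [-0.0, -0.3, -2.2]
opening: 0.0314
grip_force: 35.0
```

>>> jog_arm --pt "0.1 0.35 0 0 -1" --pt "0.2 0.7 0 0 -1" --pt "0.3 1 0 0 -1"

```text
time: 8.85
tool_pos: [0.5433, 0.1192, 0.1786]
tool_rot: [-3.14, -0.004, 2.749]
contact_force: [0.4, 0.4, -2.9]
opening: 0.0316
grip_force: 35.0
```

>>> jog_arm --pt "0.1 0.35 0 0 -1" --pt "0.2 0.7 0 0 -1" --pt "0.3 1 0 0 -1" --pt "0.3 1 0 0 -1" --pt "0.3 1 0 0 -1"

```text
time: 9.35
tool_pos: [0.5671, 0.1978, 0.1787]
tool_rot: [-3.139, -0.003, 2.75]
contact_force: [0.5, -1.7, -3.0]
opening: 0.0313
grip_force: 35.0
```

>>> jog_arm --pt "0.01 0.18 -0.2 0 -1" --pt "0.01 0.18 -0.4 0 -1" --pt "0.01 0.18 -0.6 0 -1" --pt "0.01 0.18 -0.8 0 -1" --pt "0.01 0.18 -0.8 0 -1" --pt "0.01 0.18 -0.8 0 -1"

```text
time: 9.95
tool_pos: [0.5685, 0.2119, 0.1164]
tool_rot: [-3.141, -0.001, 2.748]
contact_force: [-0.0, 0.1, -1.8]
opening: 0.031
grip_force: 35.0
```

```bash
python3 - <<'E'
from h import *
o=readout.observe();print(o["time"],o["tool_pos"],o["contact_force"])
t=cams.read_camera("top")[130:240,90:220];s=cams.read_camera("scene")[110:250,330:500]
cv2.imwrite("pics/pre.png",np.hstack([cv2.resize(t,(400,340)),cv2.resize(s,(400,340))]))
E
```

```text
9.95 [0.56854575 0.21191228 0.11640915] [-0.02241347  0.11006741 -1.76526116]
```

View pics/pre.png

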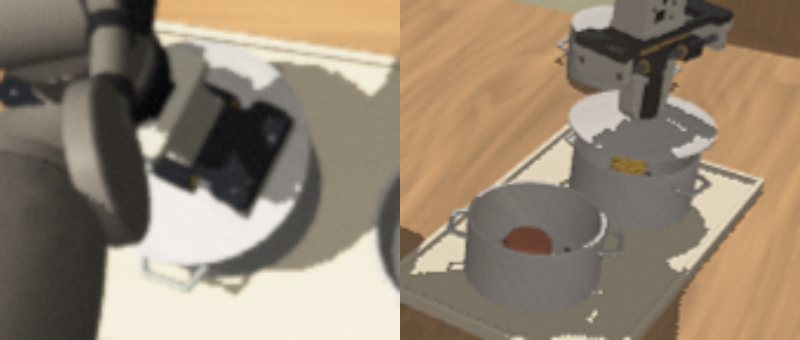

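The lid hovers over the corn tier and looks roughly centred. I'll check the column extremes in the scene view against projections.

```bash
python3 - <<'E'
from h import *
def ext(x,y,z,r): 
    L=np.array([proj("scene",[x+r*np.cos(t),y+r*np.sin(t),z]) for t in np.linspace(0,6.283,200)]);return np.round([L[:,0].min(),L[:,0].max(),L[:,1].min(),L[:,1].max()],1)
print("tier pred",ext(.57,.2125,.078,.075)); print("lid pred",ext(.57,.212,.106,.086))
s0=cv2.imread("pics/scene0.png");s=cams.read_camera("scene")
g=cv2.cvtColor(s0,cv2.COLOR_BGR2GRAY).astype(int);print("tier before rows180,185,190:",[g[r,398:464].tolist() for r in(178,)])
hs=cv2.cvtColor(s,cv2.COLOR_BGR2HSV)
m=(hs[...,1]<45).astype(np.uint8)
a=cv2.resize(s0[145:225,380:480],(400,320));b=cv2.resize(s[125:205,380:480],(400,320))
cv2.imwrite("pics/cmp.png",np.hstack([a,b]))
E
```

```text
tier pred [403.  457.1 157.2 182.6]
lid pred [400.1 463.1 146.9 175.5]
tier before rows180,185,190: [[208, 207, 207, 209, 173, 73, 83, 89, 93, 93, 93, 97, 96, 95, 103, 141, 171, 161, 135, 133, 122, 96, 103, 118, 114, 142, 166, 161, 147, 121, 159, 177, 178, 183, 187, 145, 100, 99, 107, 107, 106, 106, 106, 104, 101, 100, 99, 97, 95, 93, 90, 89, 88, 106, 133, 169, 177, 126, 99, 110, 107, 109, 109, 112, 141, 180]]
```

View pics/cmp.png

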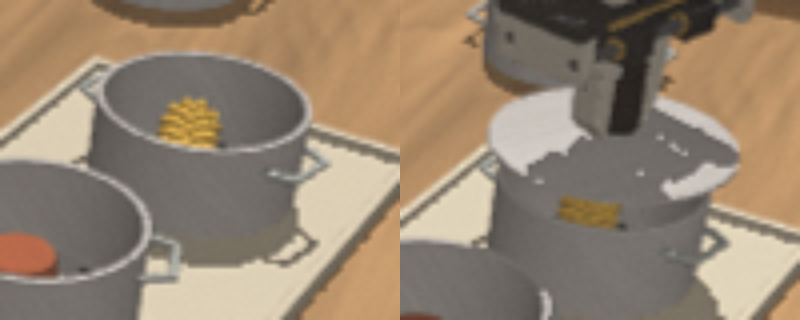

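Tier and lid agree with the predictions to about 1 px (≈3 mm) relative, inside the 10 mm play. I'll lower slowly.

>>> jog_arm --pt "-0.02 -0.01 -0.04 0 -1" --pt "-0.02 -0.01 -0.08 0 -1" --pt "-0.02 -0.01 -0.12 0 -1" --pt "-0.02 -0.01 -0.16 0 -1" --pt "-0.02 -0.01 -0.2 0 -1" --pt "-0.02 -0.01 -0.24 0 -1" --pt "-0.02 -0.01 -0.24 0 -1" --pt "-0.02 -0.01 -0.24 0 -1"

```text
time: 10.9
tool_pos: [0.5673, 0.2115, 0.0978]
tool_rot: [3.142, -0.0, 2.749]
contact_force: [0.0, -1.3, -2.7]
opening: 0.0315
grip_force: 35.0
```

>>> jog_arm --pt "0 0 -0.01 0 -1" --pt "0 0 -0.02 0 -1" --pt "0 0 -0.03 0 -1" --pt "0 0 -0.04 0 -1" --pt "0 0 -0.04 0 -1"

```text
time: 11.4
tool_pos: [0.5673, 0.2114, 0.0946]
tool_rot: [-3.142, -0.0, 2.749]
contact_force: [0.1, 0.8, -3.7]
opening: 0.0315
grip_force: 35.0
```

>>> jog_arm --pt "0 0 -0.01 0 -1" --pt "0 0 -0.02 0 -1" --pt "0 0 -0.03 0 -1" --pt "0 0 -0.03 0 -1"

```text
time: 11.8
tool_pos: [0.5673, 0.2114, 0.0922]
tool_rot: [-3.142, -0.0, 2.749]
contact_force: [0.2, 0.1, -3.0]
opening: 0.031
grip_force: 35.0
```

>>> jog_arm --pt "0 0 -0.005 0 -1" --pt "0 0 -0.01 0 -1" --pt "0 0 -0.015 0 -1" --pt "0 0 -0.015 0 -1"

```text
time: 12.2
tool_pos: [0.5673, 0.2115, 0.0911]
tool_rot: [3.141, -0.0, 2.749]
contact_force: [0.0, 0.4, -1.9]
opening: 0.0314
grip_force: 35.0
```

>>> jog_arm --pt "0 0 -0.005 0 -1" --pt "0 0 -0.01 0 -1" --pt "0 0 -0.01 0 -1"

```text
time: 12.5
tool_pos: [0.5674, 0.2114, 0.0911]
tool_rot: [3.141, 0.0, 2.749]
contact_force: [-3.4, -0.2, 4.6]
opening: 0.0313
grip_force: 35.0
```

Contact came at z 0.0911, exactly the seated height, with +4.6 N supporting. Release now.

>>> jog_arm --pt "0 0 0.01 0 -1" --pt "0 0 0.01 0 -0.3" --pt "0 0 0.01 0 0" --pt "0 0 0.01 0 0.3" --pt "0 0 0.01 0 0.6" --pt "0 0 0.01 0 0.6" --pt "0 0 0.01 0 0.6" --pt "0 0 0.01 0 0.6" --squeeze 5

```text
time: 13.3
tool_pos: [0.5674, 0.2115, 0.0912]
tool_rot: [3.141, 0.0, 2.749]
contact_force: [-0.8, 0.1, -0.2]
opening: 0.0721
grip_force: 0.0
```

>>> jog_arm --pt "0 0 0.1 0 0.6" --pt "0 0 0.3 0 0.6" --pt "0 0 0.6 0 0.6" --pt "0 0 1 0 0.6" --pt "0 0 1 0 0.6"

```text
time: 13.8
tool_pos: [0.5698, 0.2121, 0.1765]
tool_rot: [3.136, 0.008, 2.749]
contact_force: [1.3, -0.5, 0.3]
opening: 0.0736
grip_force: 0.0
```

>>> jog_arm --pt "-1 0.5 1 0 0.6" --pt "-1 0.5 1 0 0.6" --pt "-1 0.5 1 0 0.6" --pt "-1 0.5 1 0 0.6" --pt "-1 0.5 1 0 0.6"

```text
time: 14.3
tool_pos: [0.4876, 0.2512, 0.2506]
tool_rot: [-3.141, 0.0, 2.749]
contact_force: [1.0, 0.0, -0.2]
opening: 0.0737
grip_force: 0.0
```

```bash
python3 - <<'E'
from h import *
o=readout.observe();print(o["time"],o["tool_pos"],o["opening"],o["contact_force"])
w=cams.read_camera("wrist")[60:300];s=cams.read_camera("scene")[130:220,385:475]
cv2.imwrite("pics/end.png",np.hstack([cv2.resize(s,(320,320)),cv2.resize(w,(427,160)) if 0 else cv2.resize(w,(480,320))]))
def ext(x,y,z,r): 
    L=np.array([proj("scene",[x+r*np.cos(t),y+r*np.sin(t),z]) for t in np.linspace(0,6.283,200)]);return np.round([L[:,0].min(),L[:,0].max(),L[:,1].min(),L[:,1].max()],1)
print("lid pred",(ext(.57,.2125,.081,.086)-[385,385,130,130])*320/90)
E
```

```text
14.3 [0.48761363 0.25115878 0.25055573] 0.07373096240408887 [ 1.02353689  0.03877524 -0.24491837]
lid pred [ 50.48888889 271.64444444  87.46666667 190.93333333]
```

View pics/end.png

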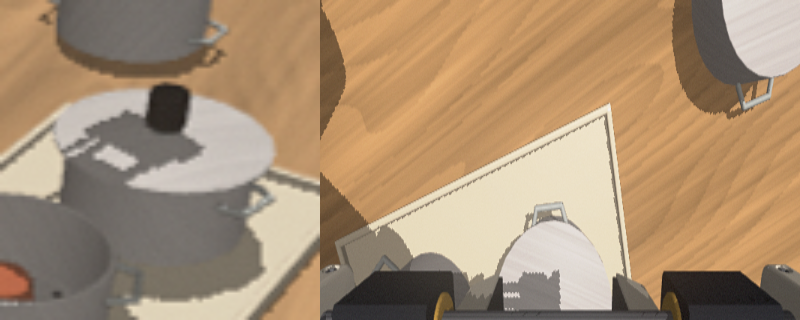

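The lid sits level on the corn tier: it spans about 54–274 by 88–192 in the crop, with 50–272 by 87–191 predicted for a seated lid. The gripper is clear, so I'll hand in.

```bash
python3 -c "
from cell import ticket; print(ticket.hand_in())"
```

```text
the job is handed in; nothing more can be done
None
```

The aluminium lid was lowered onto the corn tier, sits level at the expected seated height and has been released; I handed the job in at about 14.4 s on the robot's clock, and no verdict came back.

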